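# Hand-timed darkroom exposure

### The arm

A 7-joint arm with a two-finger parallel gripper is mounted at the origin on the work surface. World frame = base frame: x ahead of the robot, y to its left, z up, the work surface at z = 0. Lengths are in m, angles in rad, forces in N, time in s.
With the tool pointing down it reaches from about 0.35 to 0.9 m from the base axis. Payload 8.1 kg.
Tool frame: the origin (TCP) lies at the very end of the fingers, on their centre line; the grasp point (between the pads) lies 19 mm behind it (bot.grasp_offset is the distance from the TCP to the grasp point, in m); z points along the fingers, y is the direction in which the jaws open and shut (so a half turn about z gives the same grasp; the last joint's range is limited). The gripper opens to 85 mm and grips with 20 to 120 N. Pads are 22 mm wide; open, the fingers measure 114 mm over their backs; the gripper's body (76 mm by 85 mm) begins 54 mm behind the grasp point. The pads swing forward as they close: fully open they stand 13 mm farther back than shut.
Start: joints at [1.137, 0.434, 0.025, 1.573, -0.012, 1.134, -0.075], TCP at [0.203, -0.591, 0.231] pointing down, gripper open.
Joint ranges: [-2.62, 2.62], [-0.44, 2.09], [-1.27, 1.32], [0.08, 2.57], [-1.32, 4.46], [0.12, 2], [-2.74, 2.74]. Speed limits (rad/s): [2.22, 2.22, 3.01, 3.01, 3.14, 3.14, 3.14].

### API

Orientations are given as a unit quaternion [w, x, y, z].
In Python, from station import bot, snapshot, outline_of gives the robot as it stands.
- The arm moves only by the tool apply_moves, never from a script. Its argument "rows" is a list of rows, each a list of 2 entries, a list of its own where there are three numbers: the shift along the tool's x, y, z in cm, then the turn about the tool's z in rad. A call has 1 to 12 rows; each row shifts and turns the commanded pose from where the row before left it, along the tool's axes as they then stand; what a row does not reach is not made up. A row lasts 1/10 s, in which the tool goes at most 50 mm and 8.59 degrees, less where a joint would pass 70% of its speed; a pose out of reach is approached as far as the arm can. A call with a gripper value outside its range is refused whole. "hand" is the gripper's target within -1 to 1 (fully open at 1, half-way at 0, shut at -1), set as the call begins (left out, the last holds). The fingers move at their own pace and stop on an object; "newtons" is the grip in N (left out, the last holds). Time passes only in rows, so rows that do not move let the fingers close. It gives the time, the measured TCP pose, the force and the opening at its end, in the units of the state.
- bot.observe(): the state, without advancing time (a new reading comes with each control period).
- snapshot(name): name is "scene" or "top" or "wrist"; returns a dict with "pixels" (420x560x3 uint8, red, green, blue), "z_map" (420x560 float32, m along the optical axis (not along the pixel's ray), 0 where there is no reading), "fx", "fy", "cx", "cy" (pixels), "k1" (the pictures are not rectified: a ray, as slopes to the right and down, at radius r is drawn at 1 + k1 r^2 times it, then the intrinsics apply), "world_to_cam" (4x4, takes a point from world to camera coordinates); the wrist camera has in their place "hand_eye" (4x4, takes a point from camera to tool coordinates, whose origin is the TCP and whose axes are the flange's). Camera axes: x right, y down, z forward; pixel columns grow to the right and rows downward; lengths in m; the calibration is good to about 2 mm. A picture is of the moment at which its call begins: read the wrist's pose just before it.
- bot.close_job(): hands the job in, once; it reports no verdict.
Trained networks look in a picture, given as the dict that the camera call returned (one of the last four; its "shot" number tells which), for a name from the list of things; names that differ only in an ending like _2 or _b are one class to them, and where a whole thing is asked for, a point or a joint stands for the part that bears it (a point fixed in the world has none). Each returns a list of dicts, best first, with "score" (0 to 1); they miss things now and then, are a little off and sometimes report something else, mostly with a low value. They report only what shows in the picture. A call takes as long as a camera call. They do not tell look-alikes from the thing itself.
- outline_of(name, picture): "pixels" (420x560 bool, what is visible of it) and "pixel" ([column, row] in pixels, amid what is visible of it).
The state is a dict: "clock": time; "joint_positions": joint angles; "qd": joint speeds; "effort": joint torques, N m; "tcp_pos": TCP position; "eef_rot": TCP orientation; "ft_force": force on the tool from outside, world axes, zero at the start; "moment": the same for the moment, N m; "width": finger opening in m.
Only numpy, scipy, OpenCV 4.12 (cv2) and the standard library are available. Lean on these libraries where they do the work, as an engineer would, in place of code of your own. Each camera call takes 0.05 s, during which the arm holds its last target. There are 200 camera calls.

### The job

Make a hand-timed exposure, only pressing with the closed fingers: push the raised, ribbed end of the rocker on the grey switch box fully down to power the enlarger, then push the square key on the timer fully in so that it stays in, and then press the button on the loose puck fully down, hold it for at least two seconds and let it go. Leave the timer's round and oblong keys out, and let the puck lie where it is without lifting or shoving it. Do not disturb the other things on the table.

Things in the scene. Friction and masses are not known exactly. Their poses are not given: they have to be found in the camera images.
- rocker_ribs (a point): Where to press the rocker: on top of two raised ribs (3 mm) at one end, 33 mm from its pivot; moves with the rocker. The rocker is a white paddle 84 x 38 mm, 8 mm thick, pivoting about its middle; its other end is plain. At the start the ribbed end stands up and points roughly away from the robot. This point is about 73 mm above the table when up, 60 mm when fully down.
- switch_box: Grey switch box fixed to the table, 130 x 76 mm, 44 mm high, carrying the rocker on top (pivot 60 mm above the table, over the box's centre). Origin: centre of its underside. Its x axis runs along the rocker, from the plain end to the ribbed end; z up.
- rocker (a joint): Rocker angle in rad: 0 = ribbed end fully up, 0.4 = ribbed end fully down. No spring: it stays where it is left; a push of about 2 N at the ribs moves it.
- timer: Enlarger timer: black desk console fixed to the table, 160 (x) x 250 (y) mm, 60 mm high, with three white keys in a row along its y on the side nearer the robot (30 mm from its centre line, 75 mm apart, in an order that varies), and a display window behind them. Origin: centre of its underside, z up.
- key_square_top (a point): Centre of the top of the square key (30 x 30 mm). Like all three keys its top stands 15 mm above the console face (75 mm above the table) when out, 9 mm when fully in; the point moves with the key.
- key_square (a joint): Travel of the square key in m: 0 = out, 0.006 = fully in. A push-latch key: about 3 N moves it down and it stays where it is left.
- key_round_top (a point): Centre of the top of the round key (32 mm diameter). Not to be pressed.
- key_round (a joint): Travel of the round key in m, 0 = out, 0.006 = fully in; moves like the square key.
- key_bar_top (a point): Centre of the top of the oblong key (18 x 46 mm). Not to be pressed.
- key_bar (a joint): Travel of the oblong key in m, 0 = out, 0.006 = fully in; moves like the square key.
- puck: Hand release: a loose, weighted dark steel disc, 66 mm diameter, 26 mm high, about 0.6 kg, lying on the table, with one push button in a black collar on top. Origin: centre of its underside, z up.
- release_top (a point): Centre of the top of the round white push button (32 mm diameter) on the puck, 48 mm above the table when out (10 mm above its collar, which is 48 mm in diameter); it moves with the button.
- release (a joint): Travel of the puck's button in m: 0 = out, 0.006 = fully down. A spring pushes it back; fully down takes about 5 N.
- canister_a: Bystander: film canister, 34 mm diameter, 51 mm high, standing. Origin: centre of its underside.
- canister_b: Bystander: second film canister, the same.
- tongs: Bystander: steel print tongs lying flat, about 175 x 50 mm, 9 mm high. Origin: on the table under the middle; x along their length.
- loupe: Bystander: black magnifier, 48 mm diameter, 58 mm high, standing. Origin: centre of its underside.
- bottle: Bystander: dark bottle with a white cap, 72 mm diameter, 190 mm high. Origin: centre of its underside.
- measure: Bystander: clear measuring cup, 72 mm diameter at the rim, 100 mm high. Origin: centre of its underside.
- reel: Bystander: white film reel lying flat, 88 mm diameter, 46 mm high. Origin: centre of its underside.
Not all that is in view belongs to the job. What is shaped like the puck but green or orange is not meant.

How it is judged:
On the way, in this order (a step that is already met when the one before it is completed fails the run):
1. the rocker's ribbed end is fully down (value of joint rocker above 0.33 rad), for 0.1 s.
2. the square key is fully in (value of joint rocker above 0.33 rad and value of joint key_square above 0.0045 m), for 0.1 s.
3. the puck's button is held down for two seconds (all of step 2 and value of joint release above 0.004 m), for 1.8 s.
At the end, for the whole second after the job is handed in: The rocker's ribbed end is down (angle over 0.33 of 0.4 rad), the square key is in (over 4.5 of 6 mm), the round and oblong keys are out (under 2.5 mm), the puck's button has come back up, and the puck lies flat within 30 mm of where it started (all of step 2 and value of joint each of key_round, key_bar below 0.0025 m and value of joint release below 0.0015 m and height (world z) of puck below 0.01 m and distance of puck from where it was at the start of the episode below 0.03 m and angle between puck's own z axis and vertical below 0.1 rad and linear speed of puck below 0.02 m/s); the robot touches nothing.
It fails at once if a timer key or the hand release is pressed before the rocker is over (value of joint rocker below 0.3 rad and value of joint any of key_square, release above 0.003 m).
It fails at once if the hand release is pressed before the square key is in (value of joint key_square below 0.0042 m and value of joint release above 0.003 m).
It fails at once if the round or the oblong key is pressed (value of joint any of key_round, key_bar above 0.0025 m).
It fails at once if the puck is lifted (10 mm), tipped or shoved (30 mm) (height (world z) of puck above 0.01 m or angle between puck's own z axis and vertical above 0.25 rad or distance of puck from where it was at the start of the episode above 0.03 m).
It fails at once if a bystander is moved by 25 mm or knocked over (distance of any of canister_a, canister_b, tongs, loupe, bottle, measure, reel from where it was at the start of the episode above 0.025 m or angle between any of canister_a, canister_b, tongs, loupe, bottle, measure, reel's own z axis and vertical above 0.4 rad).
It also fails if it takes over 48 s, if anything falls off the work surface, if the arm or the gripper's body presses on something with over 40 N, if the wrist force passes 120 N, or if a joint passes its speed limit or range.

## Working session

There is one attempt and no reset: what is moved stays moved. The work goes in short steps, Python scripts to look and compute and a tool call to move; the robot and the scene stay as the last step left them, time stands still between calls to the robot, and variables do not carry over. Pictures are saved under pics/ and viewed, about 8 in all and at most 12, crops included, and the job is handed in when it is done.

Besides the shell and the picture viewer there is one more tool, called in YAML: its name, and indented under it one key for each argument. apply_moves: Moves the arm, as the interface text tells. Its arguments: {"type":"object","properties":{"rows":{"type":"array","items":{"type":"array"}},"hand":{"type":"number"},"newtons":{"type":"number"}},"required":["rows"]}

```bash
mkdir -p pics
cat > h.py <<'E'
import numpy as np, cv2
from station import bot, snapshot, outline_of
def T_tool():
    s=bot.observe(); w,x,y,z=s["eef_rot"]
    from scipy.spatial.transform import Rotation as R
    T=np.eye(4);T[:3,:3]=R.from_quat([x,y,z,w]).as_matrix();T[:3,3]=s["tcp_pos"];return T
def cloud(p,T=None):
    v,u=np.mgrid[:420,:560].astype(np.float64)
    K=np.array([[p["fx"],0,p["cx"]],[0,p["fy"],p["cy"]],[0,0,1.]])
    n=cv2.undistortPoints(np.stack([u.ravel(),v.ravel()],1)[:,None],K,np.array([p["k1"],0,0,0.]))[:,0].reshape(420,560,2)
    z=p["z_map"]; c=np.dstack([n*z[...,None],z,np.ones_like(z)])
    M=np.linalg.inv(p["world_to_cam"]) if "world_to_cam" in p else T@p["hand_eye"]
    w=(c@M.T)[...,:3]; w[z==0]=np.nan; return w
def save(p,f): cv2.imwrite(f,cv2.cvtColor(p["pixels"],cv2.COLOR_RGB2BGR))
E
python3 - <<'E'
from h import *
print(bot.observe())
for n in ["top","scene"]:
    p=snapshot(n); W=cloud(p); save(p,f"pics/{n}.png"); np.save(f"{n}W.npy",W)
    for o in ["rocker_ribs","switch_box","timer","key_square_top","key_round_top","key_bar_top","puck","release_top","canister_a","tongs","loupe","bottle","measure","reel"]:
        for r in outline_of(o,p)[:4]:
            m=r["pixels"]; q=W[m]; print(n,o,round(r["score"],2),np.round(r["pixel"]),m.sum(),np.round(np.nanmedian(q,0),3),np.round(np.nanmax(q[:,2]) if len(q) else 0,3))
E
```

```text
{'clock': 0.0, 'joint_positions': array([ 1.13738299,  0.43518821,  0.02497753,  1.57407286, -0.01159494,
        1.13398045, -0.07510179]), 'qd': array([-0.00058668,  0.00365585, -0.00067325,  0.00172544,  0.0010473 ,
        0.00056974,  0.00175492]), 'effort': array([ 5.99694667e-04, -6.70465279e+01,  1.02547813e+00, -3.16210663e+01,
        1.56036112e-02,  1.24855275e-02, -2.12012748e-05]), 'tcp_pos': array([ 0.20279426, -0.59067279,  0.23055699]), 'eef_rot': array([-7.26568217e-04,  9.86357235e-01,  1.64617251e-01, -1.93800497e-04]), 'ft_force': array([-0.39459501,  0.72324343,  0.38326572]), 'moment': array([-0.00041697,  0.02354634,  0.01949093]), 'width': 0.08534843129567585}
top rocker_ribs 0.76 [203. 242.] 326 [0.442 0.269 0.064] 0.082
top rocker_ribs 0.59 [201. 241.] 1023 [0.442 0.264 0.047] 0.082
top switch_box 0.79 [202. 240.] 938 [0.442 0.264 0.047] 0.082
top switch_box 0.66 [367. 243.] 325 [ 0.445 -0.273  0.033] 0.056
top timer 0.63 [278. 196.] 3580 [0.588 0.023 0.061] 0.081
top key_square_top 0.65 [257. 206.] 82 [0.564 0.101 0.076] 0.086
top key_square_top 0.47 [200.
[... 2277 characters left out ...]
0.049] 0.053
scene release_top 0.52 [202. 163.] 87 [ 0.339 -0.283  0.048] 0.053
scene canister_a 0.73 [243. 172.] 171 [ 0.37  -0.145  0.042] 0.057
scene canister_a 0.58 [336. 187.] 182 [0.369 0.143 0.04 ] 0.057
scene tongs 0.85 [293. 192.] 404 [0.384 0.008 0.009] 0.015
scene loupe 0.69 [378. 289.] 501 [0.706 0.262 0.053] 0.063
scene bottle 0.79 [168. 253.] 1592 [ 0.739 -0.231  0.115] 0.194
scene bottle 0.51 [379. 212.] 1273 [0.47  0.266 0.046] 0.075
scene bottle 0.26 [198. 195.] 354 [ 0.462 -0.267  0.029] 0.054
scene measure 0.9 [456. 244.] 1096 [0.568 0.46  0.069] 0.104
scene measure 0.45 [264. 217.] 88 [ 0.549 -0.043  0.076] 0.08
scene reel 0.93 [116. 218.] 878 [ 0.595 -0.465  0.046] 0.052
```

Run:
```python
import cv2,numpy as np
a=cv2.imread("pics/top.png")[130:300,110:450]; cv2.imwrite("pics/topc.png",cv2.resize(a,None,fx=2.3,fy=2.3,interpolation=cv2.INTER_CUBIC))
b=cv2.imread("pics/scene.png"); c=np.hstack([cv2.resize(b[150:215,140:230],(400,289)),cv2.resize(b[180:245,335:425],(400,289))]); cv2.imwrite("pics/scc.png",c)
```

```text
(no output)
```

View pics/topc.png

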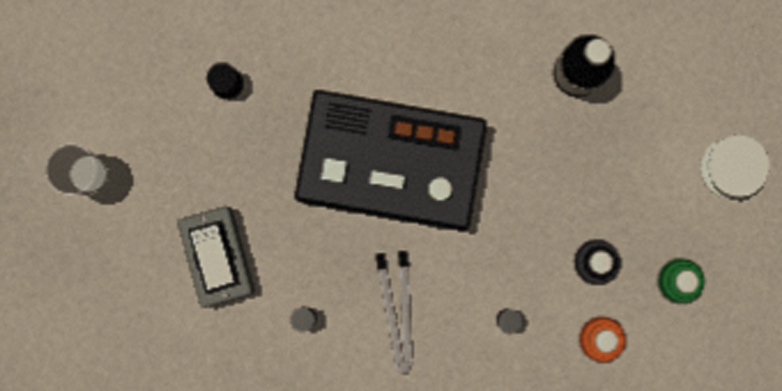

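View pics/scc.png

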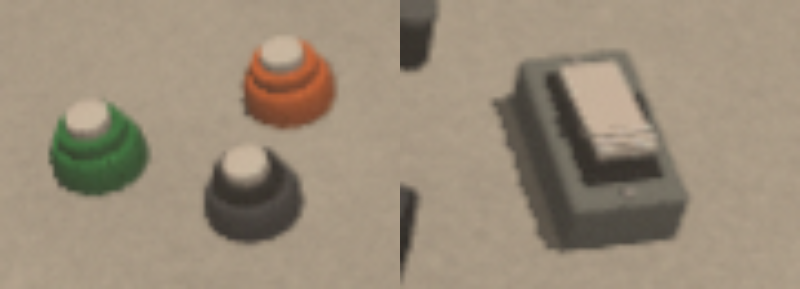

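Look-alikes in the top view are the black puck (367,244), green (405,252) and orange (369,277). The black one is the target. The keys are square (257,206), bar (275,210) and round (303,211). The ribs are at the far end of the box, near (199,232).

Run:
```python
from h import *
im={n:cv2.imread(f"pics/{n}.png") for n in("top","scene")}
for n in im:
    W=np.load(n+"W.npy"); g=im[n].min(2)
    for nm,c,zl,zh,r in [("release",(0.446,-.277),.042,.056,.03),("square",(.568,.102),.07,.085,.03),("bar",(.557,.031),.07,.085,.03),("round",(.546,-.044),.07,.085,.03),("rocker",(.445,.267),.045,.085,.06)]:
        m=(np.hypot(W[...,0]-c[0],W[...,1]-c[1])<r)&(W[...,2]>zl)&(W[...,2]<zh)&(g>120)
        q=W[m]; x0,x1=np.percentile(q,[3,97],axis=0)
        print(n,nm,m.sum(),"mean",q.mean(0).round(4),"mid",((x0+x1)/2).round(4))
        if nm=="rocker":
            d=q[:,:2]-q[:,:2].mean(0); a=np.linalg.svd(d,full_matrices=False)[2][0]; a*=np.sign(a[0]); t=d@a
            A=np.c_[t,np.ones_like(t)]; print("axis",a.round(3),np.percentile(t,[2,98]).round(3),"slope",np.linalg.lstsq(A,q[:,2],rcond=None)[0].round(3))
            rb=cv2.minAreaRect(q[:,:2].astype(np.float32)); print(rb)
```

```text
top release 54 mean [ 0.4467 -0.2758  0.0484] mid [ 0.4463 -0.2763  0.0489]
top square 75 mean [0.5652 0.1018 0.0759] mid [0.5656 0.1024 0.0764]
top bar 68 mean [0.5542 0.0282 0.0756] mid [0.5545 0.029  0.0757]
top round 59 mean [ 0.5427 -0.0459  0.0764] mid [ 0.5419 -0.0461  0.0774]
top rocker 295 mean [0.4412 0.2687 0.0643] mid [0.4412 0.2683 0.0652]
axis [0.957 0.291] [-0.039  0.039] slope [0.157 0.064]
((0.44104307889938354, 0.26917076110839844), (0.11047646403312683, 0.03776272013783455), 17.76593589782715)
scene release 62 mean [ 0.4478 -0.2748  0.0498] mid [ 0.447  -0.2755  0.0504]
scene square 97 mean [0.5672 0.1032 0.077 ] mid [0.5668 0.1031 0.0769]
scene bar 86 mean [0.5557 0.0292 0.077 ] mid [0.5552 0.0292 0.0773]
scene round 77 mean [ 0.5446 -0.045   0.0769] mid [ 0.5439 -0.0451  0.0769]
scene rocker 264 mean [0.4446 0.2693 0.0657] mid [0.4447 0.2696 0.0656]
axis [0.958 0.286] [-0.04   0.039] slope [0.165 0.066]
((0.4413001835346222, 0.27512025833129883), (0.08633145689964294, 0.049202460795640945), 17.333166122436523)
```

apply_moves:
  rows:
    - [[2.8,-1.8,0],0]
    - [[2.8,-1.8,0],0]
    - [[2.8,-1.8,0],0]
    - [[2.8,-1.8,0],0]
    - [[2.8,-1.8,0],0]
    - [[2.8,-1.8,0],0]
    - [[2.8,-1.8,0],0]
    - [[2.8,-1.8,0],0]
    - [[2.8,-1.8,0],0]
    - [[2.8,-1.8,0],0]
    - [[2.8,-1.8,0],0]
    - [[2.8,-1.8,0],0]
  hand: -1
  newtons: 40

```text
clock: 2.7
tcp_pos: [0.4514, -0.2766, 0.2315]
eef_rot: [0.0, 0.986, 0.165, 0.0]
ft_force: [0.5, -0.4, 0.4]
width: 0.0001
```

apply_moves:
  rows:
    - [[1.7,-4.3,0],0]
    - [[1.7,-4.3,0],0]
    - [[1.7,-4.3,0],0]
    - [[1.7,-4.3,0],0]
    - [[1.7,-4.3,0],0]
    - [[1.7,-4.3,0],0]
    - [[1.7,-4.3,0],0]
    - [[1.7,-4.3,0],0]
    - [[1.7,-4.3,0],0]
    - [[1.7,-4.3,0],0]
    - [[1.7,-4.3,0],0]
    - [[1.7,-4.3,0],0]

```text
clock: 3.9
tcp_pos: [0.476, 0.2783, 0.2315]
eef_rot: [0.0, 0.986, 0.164, 0.0]
ft_force: [0.6, -0.3, 0.0]
width: -0.0001
```

apply_moves:
  rows:
    - [[0,0,3],0]
    - [[0,0,3],0]
    - [[0,0,2],0]
    - [[0,0,0],0]

```text
clock: 4.3
tcp_pos: [0.4746, 0.2754, 0.1487]
eef_rot: [0.001, 0.986, 0.165, -0.002]
ft_force: [-1.0, 0.6, 0.1]
width: 0.0004
```

```bash
cat > wr.py <<'E'
from h import *
import sys
def wrist(f,names):
    T=T_tool(); p=snapshot("wrist"); W=cloud(p,T); save(p,f)
    print(T[:3,3].round(4),"toolx",T[:3,0].round(3))
    for o in names:
        for r in outline_of(o,p)[:2]:
            q=W[r["pixels"]]; print(o,round(r["score"],2),np.round(r["pixel"]),r["pixels"].sum(),np.nanmedian(q,0).round(4))
    return T,p,W
if __name__=="__main__": wrist(sys.argv[1],sys.argv[2:])
E
python3 wr.py pics/w1.png rocker_ribs switch_box
```

```text
[0.4746 0.2754 0.1487] toolx [ 0.946  0.325 -0.005]
rocker_ribs 0.78 [268. 231.] 2744 [0.4649 0.2747 0.0674]
switch_box 0.76 [268. 215.] 9620 [0.4747 0.2793 0.0452]
```

View pics/w1.png

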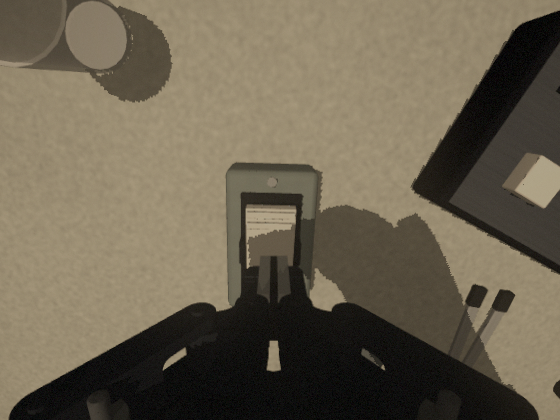

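The wrist view shows the ribs at about (271,218), rows 208–228, just ahead of the fingertips at (272,258). I'll read their world position, and also the square key at about (540,180).

Run:
```python
from wr import *
T,p,W=wrist("pics/w2.png",[])
I=np.linalg.inv(T)
for v in range(200,244,3):
    q=np.nanmedian(W[v,255:288],0); print(v,p["pixels"][v,258:284].mean().round(0),q.round(4),(I@np.r_[q,1])[:3].round(4))
```

```text
[0.4766 0.277  0.1524] toolx [0.946 0.325 0.001]
200 38.0 [0.4858 0.2814 0.0481] [ 0.01   -0.0011  0.1044]
203 38.0 [0.4833 0.2806 0.0481] [ 0.0074 -0.0011  0.1043]
206 37.0 [0.4811 0.2797 0.0483] [ 0.005  -0.0011  0.1042]
209 105.0 [0.4838 0.2805 0.0663] [ 0.0079 -0.001   0.0861]
212 157.0 [0.4825 0.2801 0.07  ] [ 0.0065 -0.0009  0.0825]
215 145.0 [0.4809 0.2796 0.0723] [ 0.0048 -0.001   0.0801]
218 157.0 [0.4788 0.2788 0.0721] [ 0.0025 -0.0009  0.0803]
221 144.0 [0.4753 0.278  0.0695] [-0.001  -0.0013  0.083 ]
224 124.0 [0.4732 0.2769 0.0688] [-0.0034 -0.001   0.0837]
227 157.0 [0.4717 0.2764 0.0711] [-0.005  -0.001   0.0813]
230 145.0 [0.4692 0.2754 0.0708] [-0.0076 -0.0009  0.0817]
233 115.0 [0.4656 0.2743 0.0676] [-0.0114 -0.001   0.0848]
236 88.0 [0.4631 0.273  0.0673] [-0.0141 -0.0005  0.0851]
239 87.0 [0.4605 0.2726 0.0671] [-0.0168 -0.001   0.0853]
242 88.0 [0.4576 0.2724 0.0666] [-0.0195 -0.0018  0.0858]
```

apply_moves:
  rows:
    - [[0.1,0,3],0]
    - [[0,0,3],0]
    - [[0,0,1.7],0]
    - [[0,0,0.5],0]
    - [[0,0,0.3],0]
    - [[0,0,0.3],0]
    - [[0,0,0.2],0]
    - [[0,0,0.2],0]
    - [[0,0,0],0]
    - [[0,0,0],0]

```text
clock: 5.5
tcp_pos: [0.4783, 0.2774, 0.0606]
eef_rot: [-0.0, 0.986, 0.164, 0.001]
ft_force: [1.9, -2.4, 8.3]
width: 0.0002
```

apply_moves:
  rows:
    - [[0,0,0.2],0]
    - [[0,0,0.1],0]
    - [[0,0,0],0]
    - [[0,0,0],0]

```text
clock: 5.9
tcp_pos: [0.4784, 0.2776, 0.0596]
eef_rot: [-0.0, 0.986, 0.164, 0.002]
ft_force: [-4.3, -6.8, 33.9]
width: -0.0001
```

apply_moves:
  rows:
    - [[0,0,-3],0]
    - [[0,0,-4],0]
    - [[0,3.2,0],0]
    - [[0,4,0],0]
    - [[0,4,0],0]
    - [[0,4,0],0]
    - [[0,3,0],0]
    - [[0,1.2,0],0]
    - [[-0.4,0,0],0]
    - [[0,0,0],0]

```text
clock: 6.9
tcp_pos: [0.535, 0.0936, 0.1263]
eef_rot: [-0.0, 0.986, 0.165, -0.0]
ft_force: [-0.6, 0.8, -0.7]
width: -0.0
```

Run:
```python
from wr import *
T,p,W=wrist("pics/w3.png",["key_square_top","key_bar_top","timer"])
g=p["pixels"].min(2); m=(np.hypot(W[...,0]-.566,W[...,1]-.1025)<.035)&(W[...,2]>.068)&(W[...,2]<.085)&(g>90)
q=W[m]; print(m.sum(),q.mean(0).round(4),((np.percentile(q,3,0)+np.percentile(q,97,0))/2).round(4)); np.save("w3W.npy",W)
P=snapshot("scene"); Ws=cloud(P); save(P,"pics/s2.png"); g=P["pixels"].min(2)
d=Ws[...,:2]-[.443,.269]; a=np.array([.957,.29]); t=d@a; s=d@np.array([-.29,.957])
m=(abs(t)<.045)&(abs(s)<.02)&(Ws[...,2]>.05)&(g>110)
print("rocker fit",np.polyfit(t[m],Ws[m][:,2],1),m.sum())
```

```text
[0.535  0.0936 0.1263] toolx [ 0.945  0.326 -0.001]
key_square_top 0.88 [279. 187.] 2316 [0.5694 0.1009 0.0759]
key_bar_top 0.63 [545. 385.] 1209 [ 0.4452 -0.2491  0.0157]
key_bar_top 0.58 [373. 231.] 1908 [0.5586 0.0295 0.0757]
timer 0.73 [378. 170.] 70476 [0.6026 0.0421 0.0617]
timer 0.43 [332. 306.] 46 [0.4577 0.0077 0.0074]
2210 [0.5689 0.1008 0.0758] [0.5686 0.1007 0.0753]
rocker fit [-0.18183753  0.06543025] 341
```

View pics/w3.png

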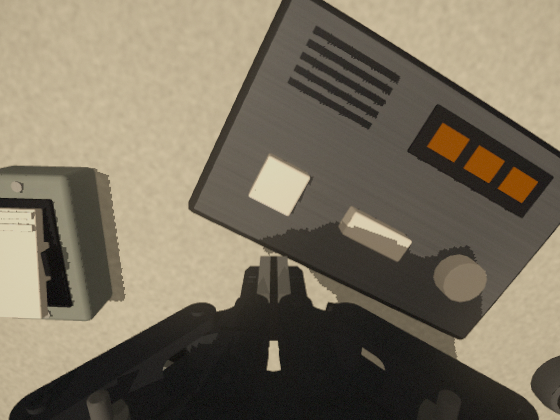

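The rocker slope went from +0.16 to −0.18, so the rocker is down. The square key shows at (279,187), 3.3 cm ahead of the tool.

apply_moves:
  rows:
    - [[1.7,0.2,0],0]
    - [[1.6,0.1,0],0]
    - [[0,0,2.5],0]
    - [[0,0,2.2],0]
    - [[0,0,0.3],0]
    - [[0,0,0.2],0]
    - [[0,0,0.2],0]
    - [[0,0,0.2],0]
    - [[0,0,0.1],0]
    - [[0,0,0.1],0]
    - [[0,0,0],0]
    - [[0,0,0],0]

```text
clock: 8.35
tcp_pos: [0.5686, 0.1005, 0.0691]
eef_rot: [-0.0, 0.986, 0.165, 0.001]
ft_force: [-3.3, 0.3, 7.7]
width: 0.0001
```

apply_moves:
  rows:
    - [[0,0,0.1],0]
    - [[0,0,0.1],0]
    - [[0,0,0],0]
    - [[0,0,0],0]

```text
clock: 8.75
tcp_pos: [0.5687, 0.1004, 0.0683]
eef_rot: [0.0, 0.986, 0.165, 0.001]
ft_force: [-7.4, -0.7, 21.8]
width: -0.0002
```

apply_moves:
  rows:
    - [[0,0,-3],0]
    - [[0,0,-4],0]
    - [[-3.1,3.5,0],0]
    - [[-3.1,3.5,0],0]
    - [[-3.1,3.5,0],0]
    - [[-3.1,3.5,0],0]
    - [[-3.1,3.5,0],0]
    - [[-3.1,3.5,0],0]
    - [[-3.1,3.5,0],0]
    - [[-3.1,3.5,0],0]
    - [[-2.9,3.5,0],0]
    - [[0,0,0],0]

```text
clock: 9.95
tcp_pos: [0.4052, -0.2951, 0.1363]
eef_rot: [0.002, 0.987, 0.16, -0.001]
ft_force: [0.6, 0.2, 0.1]
width: 0.0001
```

Run:
```python
from wr import *
T,p,W=wrist("pics/w4.png",["release_top","puck"])
g=p["pixels"].min(2); m=(np.hypot(W[...,0]-.447,W[...,1]+.2755)<.035)&(W[...,2]>.043)&(W[...,2]<.056)&(g>90)
q=W[m]; c=(np.percentile(q,3,0)+np.percentile(q,97,0))/2; print(m.sum(),q.mean(0).round(4),c.round(4),"tool",(np.linalg.inv(T)@np.r_[c,1])[:3].round(4))
P=snapshot("top"); Ws=cloud(P)
for nm,(x,y) in dict(sq=(.567,.1015),bar=(.555,.029),rnd=(.543,-.0455)).items():
    m=np.hypot(Ws[...,0]-x,Ws[...,1]-y)<.009; print(nm,np.nanmedian(Ws[m][:,2]).round(4),m.sum())
```

```text
[ 0.4052 -0.2951  0.1363] toolx [ 0.949  0.315 -0.002]
release_top 0.97 [400. 234.] 1273 [ 0.4252 -0.3977  0.048 ]
release_top 0.96 [271. 154.] 1439 [ 0.4492 -0.278   0.0483]
puck 0.8 [236. 260.] 2763 [ 0.3546 -0.2787  0.0306]
puck 0.73 [268. 151.] 4945 [ 0.4524 -0.2772  0.0381]
1337 [ 0.4492 -0.278   0.0483] [ 0.449  -0.2781  0.0482] tool [ 0.0471 -0.0026  0.088 ]
sq 0.0691 24
bar 0.0768 26
rnd 0.0755 25
```

View pics/w4.png

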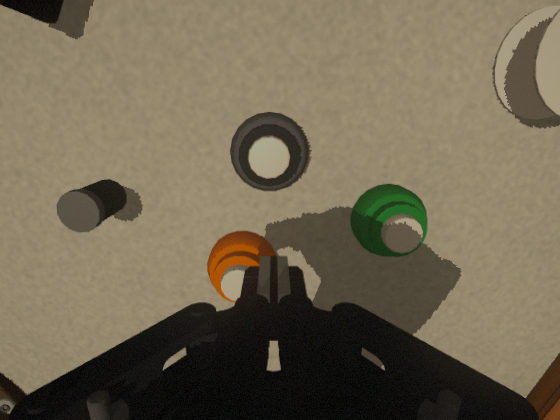

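The black puck's button is at (269,157), orange is at (240,270) and green at (400,225). The square key reads 0.069 (in), and the bar and round keys read about 0.076 (out).

apply_moves:
  rows:
    - [[2.3,-0.1,0],0]
    - [[2.3,-0.1,0],0]
    - [[0,0,3],0]
    - [[0,0,3],0]
    - [[0,0,0],0]
    - [[0,0,0],0]

```text
clock: 10.75
tcp_pos: [0.4519, -0.2697, 0.0766]
eef_rot: [-0.0, 0.986, 0.166, -0.0]
ft_force: [0.5, -0.1, 0.2]
width: -0.0003
```

apply_moves:
  rows:
    - [[-0.6,0.6,0],0]
    - [[0,0,1.5],0]
    - [[0,0,1.1],0]
    - [[0,0,0.2],0]
    - [[0,0,0.2],0]
    - [[0,0,0.2],0]
    - [[0,0,0.2],0]
    - [[0,0,0.1],0]
    - [[0,0,0.1],0]
    - [[0,0,0],0]

```text
clock: 11.75
tcp_pos: [0.4478, -0.279, 0.0418]
eef_rot: [0.001, 0.986, 0.165, 0.0]
ft_force: [-7.6, 1.6, 21.9]
width: -0.0003
```

apply_moves:
  rows:
    - [[0,0,0],0]
    - [[0,0,0],0]
    - [[0,0,0],0]
    - [[0,0,0],0]
    - [[0,0,0],0]
    - [[0,0,0],0]
    - [[0,0,0],0]
    - [[0,0,0],0]
    - [[0,0,0],0]
    - [[0,0,0],0]
    - [[0,0,0],0]
    - [[0,0,0],0]

```text
clock: 12.95
tcp_pos: [0.4478, -0.279, 0.0418]
eef_rot: [0.001, 0.986, 0.165, 0.0]
ft_force: [-8.5, 2.0, 22.5]
width: -0.0002
```

apply_moves:
  rows:
    - [[0,0,0],0]
    - [[0,0,0],0]
    - [[0,0,0],0]
    - [[0,0,0],0]
    - [[0,0,0],0]
    - [[0,0,0],0]
    - [[0,0,0],0]
    - [[0,0,0],0]
    - [[0,0,0],0]
    - [[0,0,0],0]
    - [[0,0,0],0]
    - [[0,0,0],0]

```text
clock: 14.15
tcp_pos: [0.4478, -0.279, 0.0418]
eef_rot: [0.001, 0.986, 0.165, 0.0]
ft_force: [-7.7, 2.1, 22.4]
width: -0.0
```

apply_moves:
  rows:
    - [[0,0,-1],0]
    - [[0,0,-2],0]
    - [[0,0,-3],0]
    - [[0,0,-3],0]
    - [[-2,0,-1],0]
    - [[-3,0,0],0]
    - [[0,0,0],0]
    - [[0,0,0],0]

```text
clock: 14.95
tcp_pos: [0.4005, -0.2952, 0.1406]
eef_rot: [0.0, 0.986, 0.164, 0.0]
ft_force: [1.0, -0.8, 0.8]
width: -0.0
```

Run:
```python
from wr import *
T,p,W=wrist("pics/w5.png",["release_top","puck"])
g=p["pixels"].min(2); m=(np.hypot(W[...,0]-.447,W[...,1]+.2755)<.035)&(W[...,2]>.035)&(W[...,2]<.056)&(g>90)
q=W[m]; print("button",m.sum(),q.mean(0).round(4))
P=snapshot("top"); Ws=cloud(P); save(P,"pics/top2.png")
for nm,(x,y) in dict(sq=(.567,.1015),bar=(.555,.029),rnd=(.543,-.0455)).items():
    m=np.hypot(Ws[...,0]-x,Ws[...,1]-y)<.009; print(nm,np.nanmedian(Ws[m][:,2]).round(4))
d=Ws[...,:2]-[.443,.269]; t=d@np.array([.957,.29]); s=d@np.array([-.29,.957]); m=(abs(t)<.04)&(abs(s)<.017)&(Ws[...,2]>.05)
print("rocker",np.polyfit(t[m],Ws[m][:,2],1))
```

```text
[ 0.4005 -0.2952  0.1406] toolx [0.946 0.324 0.001]
release_top 0.85 [274. 151.] 1368 [ 0.4492 -0.2782  0.0484]
release_top 0.73 [234. 277.] 700 [ 0.3421 -0.2822  0.048 ]
puck 0.78 [235. 254.] 2879 [ 0.3543 -0.2797  0.0307]
puck 0.73 [270. 145.] 4882 [ 0.4519 -0.2772  0.0381]
button 1308 [ 0.4492 -0.2779  0.0484]
sq 0.0699
bar 0.0757
rnd 0.0732
rocker [-0.19449477  0.06436627]
```

```bash
python3 -c "
from station import bot
print(bot.close_job())"
```

```text
the job is handed in; nothing more can be done
None
```

I pressed the rocker, then the square key, then the puck button, each down to its stop, and handed the job in at about 15 s on the clock. The hand-in reports no verdict.

- **Rocker:** I pushed the ribbed end down with 34 N. Its measured slope went from +0.16 to −0.19, so it is over.
- **Square key:** I pushed it in with 22 N. Its top now reads about 69–70 mm, against 76 mm when out.
- **Puck button:** I held it down with about 22 N for at least 2.4 s and let it go. It came back to 48 mm, and the puck moved less than 1 mm.
- **Round and oblong keys:** The oblong key reads 75.7 mm, unchanged. The round key read 73.2 mm in the last picture and 75.5 mm in the one before. I never touched it, so I put that down to depth noise and did not measure it again.
- **Other objects:** The arm ended clear of everything at 0.14 m. I did not re-measure the bystanders, but the path stayed above or away from them.

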